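# Check two instrument wells with a depth probe and park it in the clear one

### The job

Check both wells of the grey instrument stand with the steel depth probe: in each, push the wiper plug down with the probe until you feel it stop firmly at the bottom, gently, without forcing it. One well is partly blocked and stops short; the other lets the probe in until the black ring on its shaft is level with the rim. After both have been checked, leave the probe standing fully home in the clear well, let go of it, and leave the other things on the table where they are.

Things in the scene. Friction and masses are not known exactly. Their poses are not given: they have to be found in the camera images.
- probe_grip (a point): Loose steel depth probe, 0.12 kg, round, z axis up, 130 mm long: a shaft 14 mm thick and 78 mm long with a 2 mm chamfered foot, then a round handle 20 mm thick and 52 mm long at the top. It starts upright in the small holder. This point: middle of the handle, 104 mm above the foot and 26 mm below the top. A thin black ring is painted round the shaft 56 mm above the foot.
- probe_tip (a point): Centre of the flat foot (lowest end) of the probe; z points up along the probe.
- holder: Fixed steel holder block, 60 x 60 mm and 40 mm high, origin at the centre of its underside on the table. The probe starts standing in the upright hole at its centre (17 mm wide, 30 mm deep, so the foot starts 10 mm above the table).
- stand: Fixed grey plastic block, 75 mm (its x) by 135 mm (its y), 75 mm high, origin at the centre of its underside on the table, z up. Two blind upright wells in its top, 35 mm to either side of centre along its y: bore 16 mm with a 2 mm chamfer at the mouth, a black rubber wiper plug in each. More than 30 N on stand or plugs damages them. Which well is blocked varies and cannot be seen.
- stand_hole0 (a point): Centre of the mouth of the well on the stand's +y side, level with the stand's top face (75 mm above the table); axes as the stand's. A clear well stops the probe's foot 56 mm below the rim (ring level with the rim), a blocked one somewhere from 30 to 40 mm below it.
- stand_hole1 (a point): The same for the well on the stand's -y side.
- plug_left (a joint): Depth (m) to which the plug in the +y well has been pushed. At 0 its top is 6 mm below the rim. It slides with about 3 N of drag and stays where it is pushed; the probe's weight does not move it. At the bottom the push rises by 6 N per mm (rubber): 8 to 12 N in all is a firm stop. 0.050 is the bottom of the clear well, 0.024 to 0.034 that of the blocked one.
- plug_right (a joint): The same for the plug in the -y well.
- gallipot_rim (a point): Small loose steel bowl, 80 mm wide, 45 mm high: centre of its rim. To be left alone.
- tape: Loose roll of paper tape lying flat, 70 mm across, 25 mm high; origin at the centre of its underside. To be left alone.
- bottle: Loose clear water bottle, 62 mm across, 190 mm high; origin at the centre of its underside. To be left alone.
Things that resemble listed ones, but are neither listed nor needed, are in the scene too. There is more than one size of the part that bears probe_grip; the job needs the smaller.

How it is judged (in metres and radians):
On the way:
1. in the blocked well the probe has been pressed against the stop (plug at rest short of full depth, more than 5 N) (((horizontal distance between probe_tip and stand_hole0 below 0.004 m and value of joint plug_left between 0.02 and 0.04 m and velocity of joint plug_left below 0.004 m/s and contact force between probe and stand above 5 N) or (horizontal distance between probe_tip and stand_hole1 below 0.004 m and value of joint plug_right between 0.02 and 0.04 m and velocity of joint plug_right below 0.004 m/s and contact force between probe and stand above 5 N))), for 0.06 s.
At the end, for the whole second after the job is handed in: The probe stands upright and still, released, in the clear well with its foot at least 53.5 mm below the rim (ring level with the rim within 2.5 mm), the clear well's plug pushed to 47.5 mm or more, and the blocked well's plug pushed down to its stop (between 20 and 40 mm) (((horizontal distance between probe_tip and stand_hole0 below 0.004 m and z of probe_tip in the frame of stand_hole0 below -0.0535 m and value of joint plug_left above 0.0475 m and value of joint plug_right between 0.02 and 0.04 m) or (horizontal distance between probe_tip and stand_hole1 below 0.004 m and z of probe_tip in the frame of stand_hole1 below -0.0535 m and value of joint plug_right above 0.0475 m and value of joint plug_left between 0.02 and 0.04 m)) and angle between probe_tip's own z axis and vertical below 0.1 rad and linear speed of probe below 0.01 m/s and contact force between the fingers and probe below 0.5 N); the robot touches nothing.
It fails at once if the probe presses on the stand or its plugs with more than 30 N (contact force between probe and stand above 30 N).
It fails at once if the gallipot is moved by more than 30 mm (distance of gallipot_rim from where it was at the start of the episode above 0.03 m).
It fails at once if the tape is moved by more than 30 mm (distance of tape from where it was at the start of the episode above 0.03 m).
It fails at once if the bottle is moved by more than 30 mm (distance of bottle from where it was at the start of the episode above 0.03 m).
It also fails if it takes over 64 s, if anything falls off the work surface, if the arm or the gripper's body presses on something with over 40 N, if the wrist force passes 120 N, or if a joint passes its speed limit or range.

### The arm

A 6-joint arm with a two-finger parallel gripper is mounted at the origin on the work surface. World frame = base frame: x ahead of the robot, y to its left, z up, the work surface at z = 0. Lengths are in m, angles in degrees, forces in N, time in s.
With the tool pointing down it reaches from about 0.325 to 0.85 m from the base axis. Payload 4.4 kg.
Tool frame: the origin (TCP) lies on the centre line of the jaws, within the pads' length; the fingertips stand 11 mm ahead of it and the grasp point (between the pads) lies 8 mm behind it; y points along the fingers, z is the direction in which the jaws open and shut, and the axes are right-handed (so a half turn about y gives the same grasp; the last joint's range is limited). The gripper opens to 94 mm and grips with 3 to 60 N. Pads are 16 mm wide; open, the fingers measure 119 mm over their backs; the gripper's body (75 mm by 177 mm) begins 78 mm behind the grasp point.
Start: joints at [-77.435, 11.837, 88.321, -0, 79.842, -8.623], TCP at [0.208, -0.536, 0.216] pointing down, gripper open.
Joint ranges: [-156.59, 156.59], [-49.26, 127.26], [12.9, 141.05], [-63.56, 243.56], [4.71, 150.69], [-161.64, 161.64]. Speed limits (degrees/s): [159.86, 159.86, 180, 180, 180, 180].

### API

Orientations are given as a 3x3 rotation matrix whose columns are the frame's x, y, z axes.
In Python, from plant import manip gives the robot as it stands.
- The arm moves only by the tool arm_command, never from a script. Its argument "increments" is a list of rows, each a list of 3 entries, a list of its own where there are three numbers: the turn, a rotation vector about the world's x, y, z in units of 120 degrees (1.0 is 120 degrees), then the shift along the world's x, y, z in units of 250 mm (1.0 is 250 mm), then the gripper's target within -1 to 1 (fully open at 1, half-way at 0, shut at -1). In form: [[[wx, wy, wz], [dx, dy, dz], claw], ...]. A call has 1 to 8 rows; each row is the pose to reach, as a shift and turn from the pose commanded when the call began; what a row does not reach only later rows make up. A row lasts 1/12 s, in which the tool goes at most 41.7 mm and 7.16 degrees, less where a joint would pass 70% of its speed; a pose out of reach is approached as far as the arm can. A call with a number of a shift or a turn outside -1 to 1 is refused whole. A call with a gripper value outside its range is refused whole. The fingers move at their own pace and stop on an object; "force" is the grip in N (left out, the last holds). Time passes only in rows, so rows that repeat a pose let the fingers close. It gives the time, the measured TCP pose, the force and the opening at its end, in the units of the state.
- manip.read_state(): the state, without advancing time (a new reading comes with each control period).
- manip.grab_frame(name): name is "scene" or "top" or "wrist"; returns (picture, depth): 480x640x3 uint8, blue, green, red; 480x640 float32, m along the optical axis (not along the pixel's ray), 0 where there is no reading.
- manip.camera_model(name): a dict with "fx", "fy", "cx", "cy" (pixels), "rvec" (rotation vector, rad) and "tvec" (3), from world to camera coordinates, as OpenCV has them; the wrist camera has in their place "mount" (4x4, takes a point from camera to tool coordinates, whose origin is the TCP and whose axes are the tool frame's). Camera axes: x right, y down, z forward; pixel columns grow to the right and rows downward; lengths in m; the calibration is good to about 2 mm. The wrist camera is an equidistant fisheye: a pixel r from the principal point sees the ray r / f radians off the axis. A picture is of the moment at which its call begins: read the wrist's pose just before it. camera_model takes no time and is no camera call.
- manip.hand_in(): hands the job in, once; it reports no verdict.
The state is a dict: "time": time; "qpos": joint angles; "joint_vel": joint speeds; "tau": joint torques, N m; "ee_pos": TCP position; "ee_rot": TCP orientation; "force": force on the tool from outside, world axes, zero at the start; "torque": the same for the moment, N m; "grip_width": finger opening in m.
Only numpy, scipy, OpenCV 4.12 (cv2) and the standard library are available. Lean on these libraries where they do the work, as an engineer would, in place of code of your own. Each camera call takes 0.05 s, during which the arm holds its last target. There are 200 camera calls.

## Working session

There is one attempt and no reset: what is moved stays moved. The work goes in short steps, Python scripts to look and compute and a tool call to move; the robot and the scene stay as the last step left them, time stands still between calls to the robot, and variables do not carry over. Pictures are saved under pics/ and viewed, about 8 in all and at most 12, crops included, and the job is handed in when it is done.

Besides the shell and the picture viewer there is one more tool, called as name(argument=value, ...), one argument or row to a line, values as JSON. arm_command: Moves the arm, as the interface text tells. Shifts and turns lie within -1 to 1; 1 stands for 250 mm of shift or 120 degrees of turn. Its arguments: {"type":"object","properties":{"increments":{"type":"array","items":{"type":"array"}},"force":{"type":"number"}},"required":["increments"]}

```bash
mkdir -p pics
cat > h.py <<'E'
import numpy as np,cv2
from plant import manip
def cloud(n,d):
    m=manip.camera_model(n);R=cv2.Rodrigues(np.array(m['rvec'],float))[0];t=np.array(m['tvec'],float).ravel()
    v,u=np.mgrid[:480,:640]
    p=np.stack([(u-m['cx'])/m['fx']*d,(v-m['cy'])/m['fy']*d,d],-1)
    return (p-t)@R
E
python3 - <<'E'
from h import *
for n in('top','scene'):
    i,d=manip.grab_frame(n);cv2.imwrite(f'pics/{n}.png',i);np.save(f'{n}.npy',d)
    m=manip.camera_model(n);R=cv2.Rodrigues(np.array(m['rvec'],float))[0];print(n,m,-R.T@np.array(m['tvec']).ravel())
s=manip.read_state();print(s)
E
```

```text
top {'fx': 614.3674459179334, 'fy': 614.3674459179334, 'cx': 330.9743065359798, 'cy': 232.4137258202669, 'rvec': array([ 2.18550544, -2.15381069,  0.07885774]), 'tvec': array([0.07297539, 0.57475978, 1.35098179])} [0.45371049 0.06028528 1.39690318]
scene {'fx': 542.9784963278709, 'fy': 542.9784963278709, 'cx': 320.7283464547197, 'cy': 233.20495108565981, 'rvec': array([ 1.9340084 ,  1.14842011, -0.60790194]), 'tvec': array([-0.3337776 , -0.17817116,  1.34531057])} [ 1.22075657 -0.2737918   0.62273945]
{'time': 0.1, 'qpos': array([-7.74346295e+01,  1.18804873e+01,  8.83929253e+01, -1.47394233e-03,
        7.98407371e+01, -8.62234210e+00]), 'joint_vel': array([ 0.00470681, -0.1869661 , -0.26845847, -0.00870725,  0.0472174 ,
        0.01510623]), 'tau': array([-6.53520033e-05, -3.71862102e+01, -2.82292503e+01,  7.00559886e-02,
        3.11319844e-02, -4.71709336e-05]), 'ee_pos': array([ 0.20765839, -0.53546873,  0.21542631]), 'ee_rot': array([[-9.32399746e-01, -4.58143947e-04,  3.61428421e-01],
       [-3.61428608e-01,  1.93905934e-03, -9.32397770e-01],
       [-2.73658762e-04, -9.99998015e-01, -1.97356477e-03]]), 'force': array([-0.21524138, -0.44037094, -0.32366409]), 'torque': array([ 0.01023804, -0.004903  ,  0.00162382]), 'grip_width': 0.09412972501182203}
```

View pics/top.png

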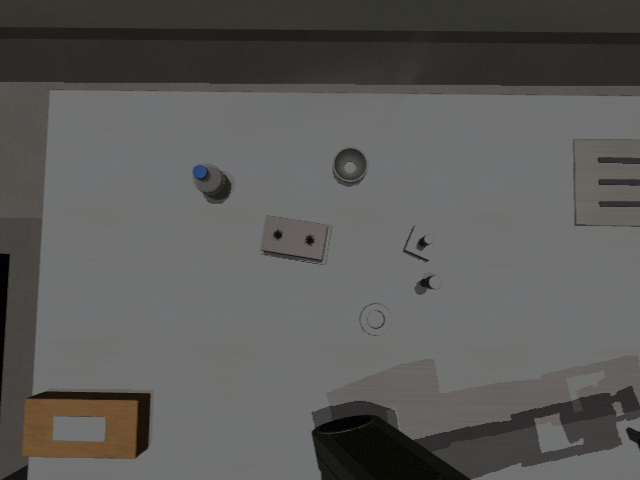

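View pics/scene.png

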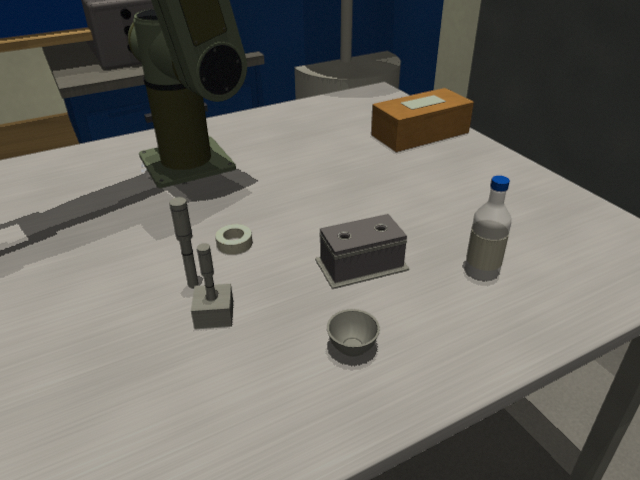

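Top view: the stand is at about (295,239) with wells at (278,235) and (310,240). The holder and small probe are at about (428,240), with the larger look-alike standing free at (433,282). The tape (375,319), bowl (350,165) and bottle (208,180) are also visible. The scene view agrees: the holder probe is at (205,265) and the taller one at (182,240).

Run:
```python
from h import *
i=cv2.imread('pics/top.png');d=np.load('top.npy');P=cloud('top',d);Z=P[...,2]
U,V=np.meshgrid(range(640),range(480))
def rep(name,x0,x1,y0,y1,z0,z1):
    m=(U>=x0)&(U<x1)&(V>=y0)&(V<y1)&(Z>z0)&(Z<z1)&(d>0)
    q=P[m]
    if len(q)<3: print(name,len(q));return
    print(name,len(q),'mean',q.mean(0).round(4),'min',q.min(0).round(4),'max',q.max(0).round(4)); 
    r=cv2.minAreaRect((q[:,:2]*1000).astype(np.float32)); print('  rect',np.round(r[0],1),np.round(r[1],1),round(r[2],2))
rep('stand',250,340,205,275,.068,.085)
rep('probe',415,445,225,255,.125,.16)
rep('holder',395,445,220,270,.03,.05)
rep('big',415,450,265,300,.14,.3)
rep('bowl',325,375,140,190,.03,.06)
rep('tape',355,395,300,340,.012,.04)
rep('bottle',180,240,155,210,.1,.25)
# wells: dark blobs -> ray at z=.075
m=manip.camera_model('top');R=cv2.Rodrigues(m['rvec'])[0];C=-R.T@m['tvec'].ravel()
g=i.max(2)
for (x,y) in((278,235),(310,240)):
    w=g[y-9:y+10,x-9:x+10].astype(float);wt=np.clip(np.median(w)*.75-w,0,None)
    yy,xx=np.mgrid[y-9:y+10,x-9:x+10];c=np.array([(wt*xx).sum(),(wt*yy).sum()])/wt.sum()
    r=R.T@np.array([(c[0]-m['cx'])/m['fx'],(c[1]-m['cy'])/m['fy'],1]);print('well',c,(C+r*(.075-C[2])/r[2]).round(4))
# scene cloud
P=cloud('scene',np.load('scene.npy'));Z=P[...,2];d=np.load('scene.npy')
rep('S probe',190,222,238,268,.125,.16);rep('S probe handle',190,222,240,275,.09,.14);rep('S holder',185,240,280,330,.03,.05);rep('S stand',310,415,210,270,.068,.085);rep('S big',165,195,195,240,.1,.3)
a=cv2.resize(i[200:300,380:480],None,fx=4,fy=4);b=cv2.resize(i[200:300,245:345],None,fx=4,fy=4)
cv2.imwrite('pics/crop.png',cv2.convertScaleAbs(np.hstack([a,b]),alpha=2))
```

```text
stand 2131 mean [0.5577 0.1627 0.0749] min [0.5116 0.0915 0.068 ] max [0.6037 0.2338 0.0842]
  rect [557.5 162.8] [135.3  75.9] 81.77
probe 79 mean [ 0.553  -0.1184  0.1391] min [ 0.5445 -0.1276  0.1253] max [ 0.5615 -0.1096  0.1451]
  rect [ 553.  -118.6] [18. 17.] 89.97
holder 636 mean [ 0.5521 -0.1173  0.04  ] min [ 0.5144 -0.1576  0.0301] max [ 0.5918 -0.0803  0.0498]
  rect [ 553.3 -119.3] [60.6 60.4] 66.98
big 172 mean [ 0.465  -0.1254  0.1725] min [ 0.453  -0.1401  0.1406] max [ 0.4773 -0.1141  0.182 ]
  rect [ 465.2 -127. ] [24.2 26. ] 1.26
bowl 352 mean [0.7313 0.0427 0.0412] min [0.6871 0.0029 0.0301] max [0.7654 0.0813 0.0538]
  rect [726.2  42.1] [78.2 78.2] 0.69
tape 534 mean [ 0.3824 -0.0187  0.0246] min [ 0.3477 -0.0525  0.0132] max [0.416  0.0143 0.0326]
  rect [381.8 -19. ] [68.1 66.7] 1.33
bottle 730 mean [0.6724 0.3379 0.1436] min [0.6467 0.3134 0.1007] max [0.7077 0.3728 0.1964]
  rect [675.3 341.3] [55.7 60.2] 50.67
well [277.42320852 234.37968067] [0.5634 0.1963 0.075 ]
well [309.27654255 239.80301813] [0.5526 0.1272 0.075 ]
S probe 174 mean [ 0.5599 -0.1222  0.1349] min [ 0.5469 -0.1313  0.1251] max [ 0.5672 -0.1117  0.1407]
  rect [ 557.5 -121.7] [20.2 19.5] 23.26
S probe handle 400 mean [ 0.5605 -0.1226  0.119 ] min [ 0.4711 -0.1316  0.0903] max [ 0.5684 -0.1111  0.14  ]
  rect [ 520.3 -117.3] [20.3 96.7] 83.57
S holder 1023 mean [ 0.5624 -0.1233  0.0384] min [ 0.5162 -0.16    0.03  ] max [ 0.5964 -0.0831  0.0498]
  rect [ 556.5 -121.5] [60.4 63.7] 67.49
S stand 2069 mean [0.5641 0.1583 0.0736] min [0.5111 0.089  0.068 ] max [0.609  0.234  0.0771]
  rect [560.4 161.4] [136.8  81. ] 81.3
S big 708 mean [ 0.4757 -0.1307  0.1466] min [ 0.4533 -0.1429  0.1018] max [ 0.4835 -0.1159  0.1762]
  rect [ 468.8 -129.9] [27.8 27.1] 33.79
```

View pics/crop.png

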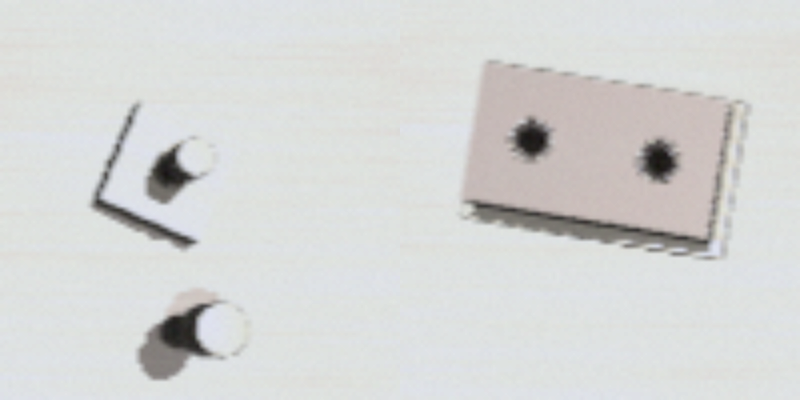

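The left crop shows the small probe in the holder; the right shows the stand wells 70 mm apart, as specified. The sizes fit. I'll move over the probe with the same orientation, since the jaws then clear the big probe.

arm_command(
  increments=[
    [[0, 0, 0], [0.1, 0.13, 0.4], 1],
    [[0, 0, 0], [0.2, 0.26, 0.4], 1],
    [[0, 0, 0], [0.4, 0.5, 0.4], 1],
    [[0, 0, 0], [0.6, 0.7, 0.4], 1],
    [[0, 0, 0], [0.7, 0.83, 0.4], 1],
    [[0, 0, 0], [0.7, 0.83, 0.4], 1],
    [[0, 0, 0], [0.7, 0.83, 0.4], 1],
    [[0, 0, 0], [0.7, 0.83, 0.4], 1],
  ],
)

```text
time: 0.77
ee_pos: [0.385, -0.325, 0.3169]
ee_rot: [[-0.931, 0.001, 0.365], [-0.365, 0.001, -0.931], [-0.002, -1.0, -0.001]]
force: [-0.7, -0.6, 1.0]
grip_width: 0.094
```

arm_command(
  increments=[
    [[0, 0, 0], [0.15, 0.2, 0], 1],
    [[0, 0, 0], [0.4, 0.5, 0], 1],
    [[0, 0, 0], [0.6, 0.8, 0], 1],
    [[0, 0, 0], [0.69, 0.83, 0], 1],
    [[0, 0, 0], [0.69, 0.83, 0], 1],
    [[0, 0, 0], [0.69, 0.83, 0], 1],
    [[0, 0, 0], [0.69, 0.83, 0], 1],
    [[0, 0, 0], [0.69, 0.83, 0], 1],
  ],
)

```text
time: 1.43
ee_pos: [0.5571, -0.1173, 0.3154]
ee_rot: [[-0.93, -0.001, 0.367], [-0.367, 0.002, -0.93], [-0.0, -1.0, -0.002]]
force: [-0.3, -0.1, 0.3]
grip_width: 0.0947
```

Run:
```python
from h import *
s=manip.read_state();print(s['ee_pos'],s['qpos'].round(1),s['force'])
i,d=manip.grab_frame('wrist');m=manip.camera_model('wrist');print(m)
np.savez('w1.npz',i=i,d=d,p=s['ee_pos'],R=s['ee_rot']);cv2.imwrite('pics/w1.png',cv2.convertScaleAbs(i,alpha=2))
T=np.array(m['mount']);
def proj(X):
    p=s['ee_rot'].T@(np.array(X)-s['ee_pos']);c=T[:3,:3].T@(p-T[:3,3]);th=np.arctan2(np.hypot(c[0],c[1]),c[2]);a=np.arctan2(c[1],c[0]);f=m.get('f',m.get('fx'))
    return (m['cx']+f*th*np.cos(a),m['cy']+f*th*np.sin(a))
for X in((.554,-.119,.14),(.554,-.119,.04),(.465,-.128,.18)):print(X,proj(X))
```

```text
[ 0.55707243 -0.11727226  0.31537444] [-20.7   7.9  81.3   0.1  90.9  47.8] [-0.27989488 -0.13276216  0.29187384]
{'fx': 371.64829954431775, 'fy': 371.64829954431775, 'cx': 319.41461161421296, 'cy': 243.5243902179327, 'mount': array([[ 4.82280022e-05,  9.71338470e-01,  2.37700598e-01,
        -6.97320092e-02],
       [-5.17048779e-04, -2.37700542e-01,  9.71338347e-01,
        -1.68951602e-01],
       [ 9.99999865e-01, -1.69748512e-04,  4.90765548e-04,
        -3.33340156e-04],
       [ 0.00000000e+00,  0.00000000e+00,  0.00000000e+00,
         1.00000000e+00]])}
(0.554, -0.119, 0.14) (np.float64(320.4807173784295), np.float64(232.21971728821646))
(0.554, -0.119, 0.04) (np.float64(320.380501362436), np.float64(215.05043735017622))
(0.465, -0.128, 0.18) (np.float64(293.97494048898955), np.float64(333.42962146006016))
```

View pics/w1.png

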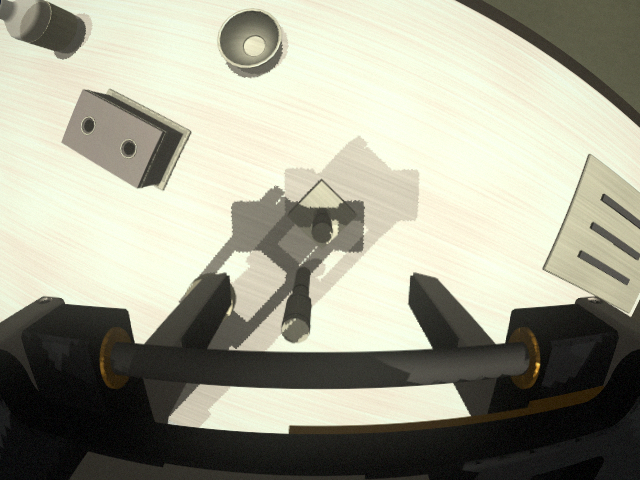

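The wrist view shows the holder probe's top near (323,235), the big one at (295,330), and the wells at (88,125) and (128,148). Next I measure with wrist depth.

```bash
cat >> h.py <<'E'
def wcloud(d,p,R):
    m=manip.camera_model('wrist');T=np.array(m['mount']);v,u=np.mgrid[:480,:640]
    x=(u-m['cx'])/m['fx'];y=(v-m['cy'])/m['fy'];th=np.hypot(x,y)+1e-9;k=np.tan(th)/th
    c=np.stack([x*k*d,y*k*d,d],-1)
    return (c@T[:3,:3].T+T[:3,3])@R.T+p
def wray(u,v,z,p,R):
    m=manip.camera_model('wrist');T=np.array(m['mount']);x=(u-m['cx'])/m['fx'];y=(v-m['cy'])/m['fy'];th=np.hypot(x,y)+1e-9;k=np.tan(th)/th
    r=R@T[:3,:3]@np.array([x*k,y*k,1]);o=R@T[:3,3]+p
    return o+r*(z-o[2])/r[2]
E
python3 - <<'E'
from h import *
w=np.load('w1.npz');P=wcloud(w['d'],w['p'],w['R']);Z=P[...,2];U,V=np.meshgrid(range(640),range(480))
def rep(n,x0,x1,y0,y1,z0,z1):
    m=(U>=x0)&(U<x1)&(V>=y0)&(V<y1)&(Z>z0)&(Z<z1)&(w['d']>0);q=P[m]
    if len(q)<4: print(n,len(q));return
    r=cv2.minAreaRect((q[:,:2]*1000).astype(np.float32));print(n,len(q),q.mean(0).round(4),np.round(r[0],1),np.round(r[1],1),round(r[2],1))
rep('probe',300,350,205,260,.134,.15);rep('probe+',300,350,205,260,.09,.15);rep('holder',280,370,175,255,.035,.046);rep('stand',50,200,80,195,.068,.082)
rep('big',270,320,250,345,.17,.19)
for u,v in((88,125),(128,148)):print(wray(u,v,.075,w['p'],w['R']).round(4))
i=cv2.resize(w['i'][190:270,280:360],None,fx=6,fy=6);b=cv2.resize(w['i'][90:190,50:200],None,fx=4,fy=4)[:400]
cv2.imwrite('pics/c2.png',cv2.convertScaleAbs(i,alpha=2.5))
E
```

```text
probe 363 [ 0.5552 -0.1197  0.1402] [ 554.7 -120.1] [19.4 19.5] 33.7
probe+ 496 [ 0.5569 -0.119   0.1322] [ 554.8 -120. ] [19.9 19.5] 36.8
holder 1888 [ 0.5588 -0.1183  0.0406] [ 554.2 -120. ] [60.5 60.5] 67.1
stand 5578 [0.5593 0.1567 0.0752] [559. 162.] [137.8  76.1] 81.8
big 619 [ 0.4678 -0.1275  0.1756] [ 467.  -127.9] [25.9 26.5] 14.0
[0.5642 0.1968 0.075 ]
[0.5539 0.128  0.075 ]
```

View pics/c2.png

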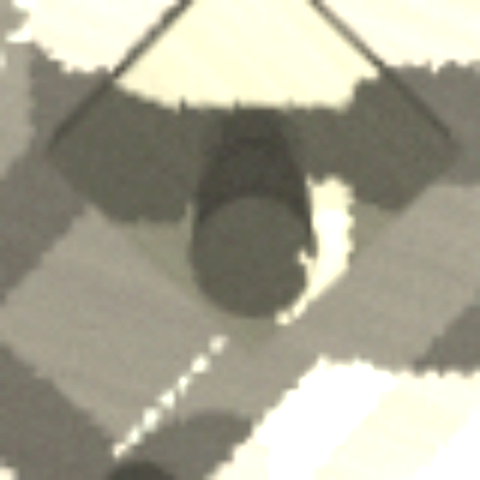

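arm_command(
  increments=[
    [[0, 0, 0], [0, 0, -0.2], 0.3],
    [[0, 0, 0], [0, 0, -0.32], 0.3],
    [[0, 0, 0], [0, 0, -0.42], 0.3],
    [[0, 0, 0], [0, 0, -0.45], 0.3],
    [[0, 0, 0], [0, 0, -0.45], 0.3],
    [[0, 0, 0], [0, 0, -0.45], 0.3],
    [[0, 0, 0], [0, 0, -0.45], 0.3],
  ],
)

```text
time: 2.07
ee_pos: [0.5567, -0.1224, 0.2066]
ee_rot: [[-0.933, 0.004, 0.361], [-0.361, -0.002, -0.933], [-0.003, -1.0, 0.003]]
force: [-0.4, 0.1, 0.1]
grip_width: 0.0611
```

Run:
```python
from h import *
s=manip.read_state();print(s['time'],s['ee_pos'],s['ee_rot'].round(4),s['joint_vel'].round(2),s['force'],s['grip_width'])
```

```text
2.0667 [ 0.55666722 -0.12235368  0.20661749] [[-0.9327  0.0042  0.3606]
 [-0.3606 -0.0018 -0.9327]
 [-0.0033 -1.      0.0032]] [ 0.28 -0.48 -0.67  0.11 -0.03  0.1 ] [-0.41873016  0.05345743  0.11540976] 0.06112630811678141
```

arm_command(
  increments=[
    [[0, 0, 0], [-0.005, 0.006, -0.12], 0.3],
    [[0, 0, 0], [-0.005, 0.006, -0.24], 0.3],
    [[0, 0, 0], [-0.005, 0.006, -0.34], 0.3],
    [[0, 0, 0], [-0.005, 0.006, -0.39], 0.3],
    [[0, 0, 0], [-0.005, 0.006, -0.39], 0.3],
    [[0, 0, 0], [-0.005, 0.006, -0.39], 0.3],
    [[0, 0, 0], [-0.005, 0.006, -0.39], 0.3],
    [[0, 0, 0], [-0.005, 0.006, -0.39], 0.3],
  ],
)

```text
time: 2.73
ee_pos: [0.556, -0.1204, 0.1091]
ee_rot: [[-0.932, 0.005, 0.361], [-0.361, -0.002, -0.932], [-0.004, -1.0, 0.003]]
force: [0.3, 1.3, -0.2]
grip_width: 0.0613
```

Run:
```python
from h import *
s=manip.read_state();print(s['time'],s['ee_pos'],s['ee_rot'].round(4),s['force'],s['grip_width'])
i,d=manip.grab_frame('wrist');cv2.imwrite('pics/w2.png',cv2.convertScaleAbs(i,alpha=2.5))
P=wcloud(d,s['ee_pos'],s['ee_rot']);Z=P[...,2];U,V=np.meshgrid(range(640),range(480))
m=(abs(P[...,0]-.555)<.02)&(abs(P[...,1]+.12)<.018)&(Z>.134)&(Z<.145);q=P[m];print(len(q),q.mean(0),cv2.minAreaRect((q[:,:2]*1000).astype(np.float32)))
s=manip.read_state();print(s['ee_pos'])
```

```text
2.7333 [ 0.5560373  -0.1204062   0.10906615] [[-0.9324  0.0045  0.3614]
 [-0.3615 -0.0018 -0.9324]
 [-0.0036 -1.      0.0033]] [ 0.31412225  1.26190843 -0.15560806] 0.0613292560333752
1824 [ 0.5556107  -0.11962446  0.14001897] ((554.4251098632812, -119.92700958251953), (19.981529235839844, 19.955251693725586), 68.4736328125)
[ 0.55577617 -0.12028294  0.108757  ]
```

View pics/w2.png

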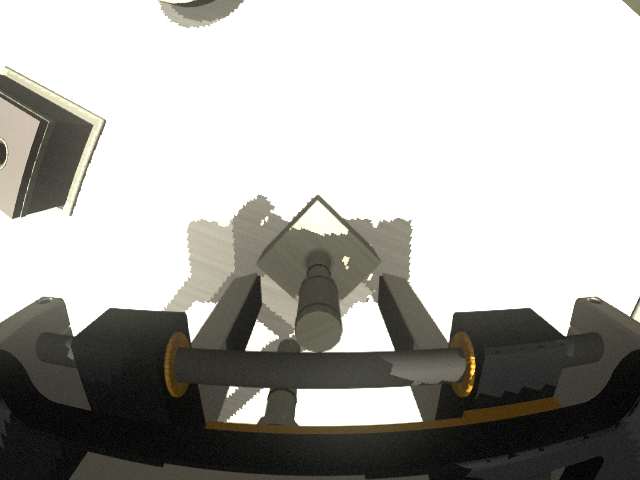

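The probe's top is at (318,330), centred between the fingers, so I close. Steady z error is about +3 mm.

arm_command(
  increments=[
    [[0, 0, 0], [-0.004, 0, 0], -1],
    [[0, 0, 0], [-0.004, 0, 0], -1],
    [[0, 0, 0], [-0.004, 0, 0], -1],
    [[0, 0, 0], [-0.004, 0, 0], -1],
    [[0, 0, 0], [-0.004, 0, 0], -1],
    [[0, 0, 0], [-0.004, 0, 0], -1],
    [[0, 0, 0], [-0.004, 0, 0], -1],
    [[0, 0, 0], [-0.004, 0, 0], -1],
  ],
  force=40,
)

```text
time: 3.45
ee_pos: [0.553, -0.1196, 0.1064]
ee_rot: [[-0.932, -0.0, 0.361], [-0.361, 0.0, -0.932], [0.0, -1.0, -0.0]]
force: [0.1, -1.4, -0.3]
grip_width: 0.0193
```

arm_command(
  increments=[
    [[0, 0, 0], [0, 0, 0.08], -1],
    [[0, 0, 0], [0, 0, 0.2], -1],
    [[0, 0, 0], [0, 0, 0.34], -1],
    [[0, 0, 0], [0, 0, 0.44], -1],
    [[0, 0, 0], [0, 0, 0.48], -1],
    [[0, 0, 0], [0, 0, 0.48], -1],
    [[0, 0, 0], [0, 0, 0.48], -1],
  ],
)

```text
time: 4.03
ee_pos: [0.5526, -0.1194, 0.2255]
ee_rot: [[-0.932, -0.001, 0.361], [-0.361, 0.0, -0.932], [0.001, -1.0, -0.001]]
force: [-1.2, -1.2, -2.2]
grip_width: 0.0193
```

arm_command(
  increments=[
    [[0, 0, 0], [0, 0.1, 0], -1],
    [[0, 0, 0], [0, 0.25, 0], -1],
    [[0, 0, 0], [0, 0.42, 0], -1],
    [[0, 0, 0], [0, 0.58, 0], -1],
    [[0, 0, 0], [0, 0.72, 0], -1],
    [[0, 0, 0], [0, 0.8, 0], -1],
    [[0, 0, 0], [0, 0.8, 0], -1],
    [[0, 0, 0], [0, 0.8, 0], -1],
  ],
)

```text
time: 4.7
ee_pos: [0.5512, 0.0813, 0.2233]
ee_rot: [[-0.931, -0.006, 0.364], [-0.364, -0.001, -0.931], [0.005, -1.0, -0.001]]
force: [-0.1, -0.5, -1.1]
grip_width: 0.0192
```

arm_command(
  increments=[
    [[0, 0, 0], [0, 0, 0], -1],
    [[0, 0, 0], [0, 0, 0], -1],
    [[0, 0, 0], [0, 0, 0], -1],
    [[0, 0, 0], [0, 0, 0], -1],
    [[0, 0, 0], [0, 0, 0], -1],
  ],
)

```text
time: 5.12
ee_pos: [0.5532, 0.0795, 0.2264]
ee_rot: [[-0.933, 0.0, 0.36], [-0.36, -0.0, -0.933], [0.0, -1.0, 0.0]]
force: [-0.5, 0.1, -1.2]
grip_width: 0.0194
```

Run:
```python
from h import *
s=manip.read_state();print(s['time'],s['ee_pos'],s['ee_rot'].round(4),s['force'],s['torque'],s['grip_width'])
i,d=manip.grab_frame('wrist');cv2.imwrite('pics/w3.png',cv2.convertScaleAbs(i,alpha=2.5))
p=s['ee_pos'];P=wcloud(d,p,s['ee_rot']);Z=P[...,2]
for z0,z1 in((.027,.04),(.0,.02),(-.02,0),(-.045,-.025),(-.07,-.05),(-.09,-.075),(-.1,-.09)):
    m=(np.hypot(P[...,0]-p[0],P[...,1]-p[1])<.02)&(Z-p[2]>z0)&(Z-p[2]<z1)&(d>0)&(abs((P-p)@s['ee_rot'][:,2])<.0105);q=P[m]-p
    if len(q)>5: print(z0,len(q),q.mean(0).round(4),q.min(0).round(4),q.max(0).round(4),cv2.minEnclosingCircle((q[:,:2]*1000).astype(np.float32)))
m=(abs(P[...,0]-.56)<.06)&(abs(P[...,1]-.162)<.09)&(abs(Z-.075)<.006);q=P[m];print(len(q),cv2.minAreaRect((q[:,:2]*1000).astype(np.float32)))
i,d=manip.grab_frame('scene');cv2.imwrite('pics/s3.png',cv2.convertScaleAbs(i,alpha=1.8))
```

```text
5.1167 [0.55316804 0.07947089 0.22641326] [[-9.329e-01  0.000e+00  3.601e-01]
 [-3.601e-01 -1.000e-04 -9.329e-01]
 [ 0.000e+00 -1.000e+00  1.000e-04]] [-0.4514373   0.11582235 -1.23061811] [ 0.01526447  0.01463246 -0.00020694] 0.019380471740929776
0.027 2131 [0.0025 0.0012 0.0335] [-0.0101 -0.0115  0.027 ] [0.0126 0.0132 0.04  ] ((1.3797489404678345, 0.60970139503479), 13.071640968322754)
0.0 710 [0.0081 0.003  0.0104] [-0.0015 -0.0083  0.    ] [0.0127 0.0131 0.02  ] ((5.988213539123535, 2.302119731903076), 10.854609489440918)
-0.02 435 [ 0.0082  0.0034 -0.0076] [-0.0023 -0.0081 -0.0177] [ 0.0125  0.0131 -0.0001] ((5.3892974853515625, 2.032071590423584), 11.036933898925781)
-0.045 193 [ 0.0063  0.0025 -0.0354] [-0.0009 -0.0052 -0.0449] [ 0.0085  0.0077 -0.0262] ((2.5641062259674072, 1.1848294734954834), 6.853255271911621)
-0.07 164 [ 0.0061  0.0023 -0.0596] [-0.0017 -0.0055 -0.0698] [ 0.0082  0.0075 -0.05  ] ((1.713590145111084, 0.7814835906028748), 6.946115970611572)
-0.09 96 [ 0.0061  0.0026 -0.0821] [-0.0008 -0.0053 -0.0899] [ 0.0082  0.0075 -0.075 ] ((2.292742967605591, 0.9633359909057617), 6.791123867034912)
-0.1 14 [ 0.0066  0.0021 -0.0915] [ 0.0042 -0.0038 -0.0925] [ 0.008   0.0068 -0.0904] ((5.533053398132324, 1.5129642486572266), 5.450995445251465)
12239 ((558.8533935546875, 162.43255615234375), (135.9652099609375, 76.08729553222656), 81.5814437866211)
```

View pics/w3.png

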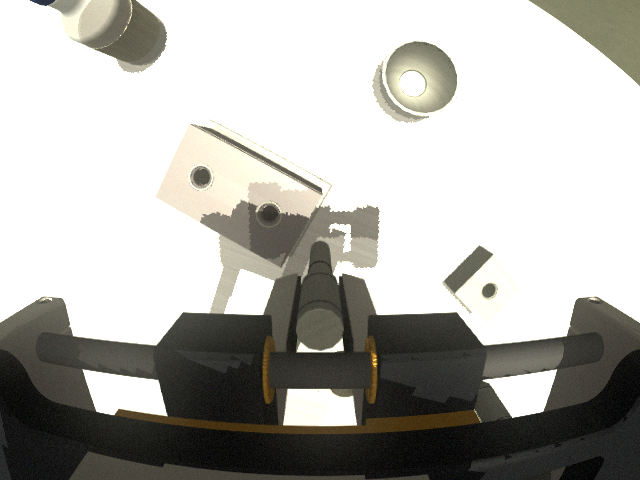

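The probe is held upright with its axis about (1.4, 0.5) mm off the TCP. The wells appear at (268,214) and (201,176).

Run:
```python
from h import *
p=np.array([0.55316804,0.07947089,0.22641326]);R=manip.read_state()['ee_rot']
for u,v in((268.5,213.5),(201.5,176.5)):print(wray(u,v,.075,p,R).round(4))
```

```text
[0.5542 0.128  0.075 ]
[0.5645 0.1963 0.075 ]
```

arm_command(
  increments=[
    [[0, 0, 0], [-0.002, 0.08, 0], -1],
    [[0, 0, 0], [-0.002, 0.16, 0], -1],
    [[0, 0, 0], [-0.002, 0.192, -0.04], -1],
    [[0, 0, 0], [-0.002, 0.192, -0.1], -1],
    [[0, 0, 0], [-0.002, 0.192, -0.14], -1],
    [[0, 0, 0], [-0.002, 0.192, -0.16], -1],
    [[0, 0, 0], [-0.002, 0.192, -0.16], -1],
    [[0, 0, 0], [-0.002, 0.192, -0.16], -1],
  ],
)

```text
time: 5.88
ee_pos: [0.5524, 0.1279, 0.186]
ee_rot: [[-0.933, -0.001, 0.361], [-0.361, -0.0, -0.933], [0.001, -1.0, -0.0]]
force: [0.8, 0.0, -0.9]
grip_width: 0.0191
```

arm_command(
  increments=[
    [[0, 0, 0], [0, 0, 0], -1],
    [[0, 0, 0], [0, 0, 0], -1],
    [[0, 0, 0], [0, 0, 0], -1],
  ],
)

```text
time: 6.13
ee_pos: [0.5532, 0.1282, 0.1873]
ee_rot: [[-0.933, 0.002, 0.361], [-0.361, 0.0, -0.933], [-0.002, -1.0, 0.001]]
force: [-0.3, 0.4, -1.4]
grip_width: 0.0195
```

Run:
```python
from h import *
s=manip.read_state();print(s['time'],s['ee_pos'],s['ee_rot'].round(4),s['force'],s['torque'],s['grip_width'])
i,d=manip.grab_frame('wrist');cv2.imwrite('pics/w4.png',cv2.convertScaleAbs(i[150:390,200:440],alpha=2.2) if 0 else cv2.resize(cv2.convertScaleAbs(i[170:330,220:420],alpha=2.2),None,fx=3.5,fy=3.5))
```

```text
6.1333 [0.55318288 0.12820516 0.18732071] [[-9.325e-01  1.700e-03  3.611e-01]
 [-3.611e-01  1.000e-04 -9.325e-01]
 [-1.600e-03 -1.000e+00  5.000e-04]] [-0.31127526  0.37954382 -1.40552523] [-0.04170786  0.01242855 -0.02649778] 0.019491472326298807
```

View pics/w4.png

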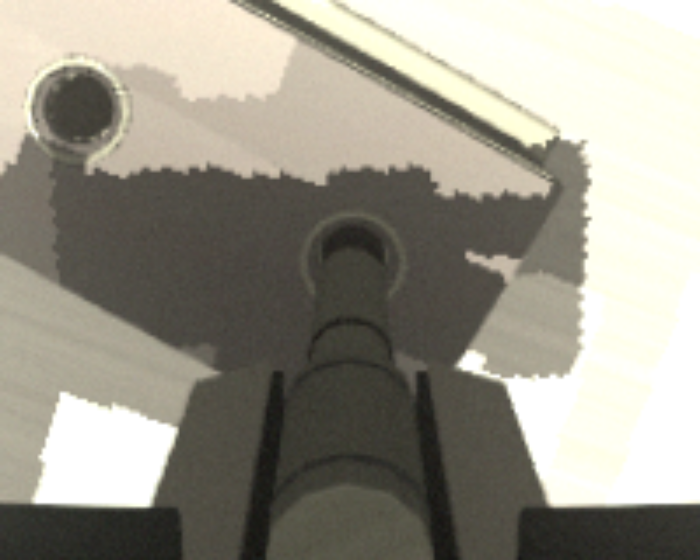

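The tip sits over the well mouth at crop (352,250), with lateral offset under 1 mm. I'll descend gently.

arm_command(
  increments=[
    [[0, 0, 0], [-0.002, -0.001, -0.014], -1],
    [[0, 0, 0], [-0.002, -0.001, -0.028], -1],
    [[0, 0, 0], [-0.002, -0.001, -0.042], -1],
    [[0, 0, 0], [-0.002, -0.001, -0.054], -1],
    [[0, 0, 0], [-0.002, -0.001, -0.066], -1],
    [[0, 0, 0], [-0.002, -0.001, -0.076], -1],
    [[0, 0, 0], [-0.002, -0.001, -0.084], -1],
    [[0, 0, 0], [-0.002, -0.001, -0.084], -1],
  ],
)

```text
time: 6.85
ee_pos: [0.5519, 0.1281, 0.165]
ee_rot: [[-0.932, -0.001, 0.361], [-0.361, -0.0, -0.932], [0.001, -1.0, -0.0]]
force: [-0.1, -0.7, -1.8]
grip_width: 0.0192
```

arm_command(
  increments=[
    [[0, 0, 0], [0, 0, -0.008], -1],
    [[0, 0, 0], [0, 0, -0.016], -1],
    [[0, 0, 0], [0, 0, -0.024], -1],
    [[0, 0, 0], [0, 0, -0.024], -1],
    [[0, 0, 0], [0, 0, -0.024], -1],
  ],
)

```text
time: 7.27
ee_pos: [0.5522, 0.1281, 0.1594]
ee_rot: [[-0.932, 0.0, 0.361], [-0.361, 0.0, -0.932], [-0.0, -1.0, 0.0]]
force: [-0.8, -0.2, -0.3]
grip_width: 0.0193
```

arm_command(
  increments=[
    [[0, 0, 0], [0, 0, -0.008], -1],
    [[0, 0, 0], [0, 0, -0.016], -1],
    [[0, 0, 0], [0, 0, -0.024], -1],
    [[0, 0, 0], [0, 0, -0.032], -1],
    [[0, 0, 0], [0, 0, -0.04], -1],
    [[0, 0, 0], [0, 0, -0.048], -1],
    [[0, 0, 0], [0, 0, -0.056], -1],
    [[0, 0, 0], [0, 0, -0.056], -1],
  ],
)

```text
time: 7.93
ee_pos: [0.552, 0.1281, 0.1449]
ee_rot: [[-0.932, -0.0, 0.361], [-0.361, 0.0, -0.932], [0.0, -1.0, -0.0]]
force: [-0.4, 0.4, -0.2]
grip_width: 0.0199
```

arm_command(
  increments=[
    [[0, 0, 0], [0, 0, -0.004], -1],
    [[0, 0, 0], [0, 0, -0.008], -1],
    [[0, 0, 0], [0, 0, -0.012], -1],
    [[0, 0, 0], [0, 0, -0.012], -1],
  ],
)

```text
time: 8.27
ee_pos: [0.552, 0.1281, 0.1423]
ee_rot: [[-0.932, 0.0, 0.361], [-0.361, 0.0, -0.932], [-0.0, -1.0, -0.0]]
force: [0.2, -1.0, 0.0]
grip_width: 0.0194
```

arm_command(
  increments=[
    [[0, 0, 0], [0, 0, -0.003], -1],
    [[0, 0, 0], [0, 0, -0.006], -1],
    [[0, 0, 0], [0, 0, -0.006], -1],
    [[0, 0, 0], [0, 0, -0.006], -1],
  ],
)

```text
time: 8.6
ee_pos: [0.552, 0.1281, 0.1408]
ee_rot: [[-0.932, -0.0, 0.361], [-0.361, -0.0, -0.932], [0.0, -1.0, -0.0]]
force: [-0.7, 0.1, 0.5]
grip_width: 0.0195
```

arm_command(
  increments=[
    [[0, 0, 0], [0, 0, -0.003], -1],
    [[0, 0, 0], [0, 0, -0.006], -1],
    [[0, 0, 0], [0, 0, -0.006], -1],
    [[0, 0, 0], [0, 0, -0.006], -1],
  ],
)

```text
time: 8.93
ee_pos: [0.5521, 0.1281, 0.1393]
ee_rot: [[-0.932, 0.0, 0.361], [-0.361, -0.0, -0.932], [0.0, -1.0, 0.0]]
force: [0.6, 0.0, 0.5]
grip_width: 0.0196
```

arm_command(
  increments=[
    [[0, 0, 0], [0, 0, -0.003], -1],
    [[0, 0, 0], [0, 0, -0.006], -1],
    [[0, 0, 0], [0, 0, -0.006], -1],
    [[0, 0, 0], [0, 0, -0.006], -1],
  ],
)

```text
time: 9.27
ee_pos: [0.552, 0.1281, 0.1378]
ee_rot: [[-0.932, -0.0, 0.361], [-0.361, -0.0, -0.932], [0.0, -1.0, 0.0]]
force: [1.5, 0.0, -0.0]
grip_width: 0.0195
```

arm_command(
  increments=[
    [[0, 0, 0], [0, 0, -0.003], -1],
    [[0, 0, 0], [0, 0, -0.006], -1],
    [[0, 0, 0], [0, 0, -0.006], -1],
    [[0, 0, 0], [0, 0, -0.006], -1],
  ],
)

```text
time: 9.6
ee_pos: [0.552, 0.1281, 0.1363]
ee_rot: [[-0.932, -0.0, 0.361], [-0.361, -0.0, -0.932], [0.0, -1.0, 0.0]]
force: [-0.0, -0.2, 0.2]
grip_width: 0.0197
```

arm_command(
  increments=[
    [[0, 0, 0], [0, 0, -0.003], -1],
    [[0, 0, 0], [0, 0, -0.006], -1],
    [[0, 0, 0], [0, 0, -0.006], -1],
    [[0, 0, 0], [0, 0, -0.006], -1],
  ],
)

```text
time: 9.93
ee_pos: [0.552, 0.1281, 0.1348]
ee_rot: [[-0.932, -0.0, 0.361], [-0.361, -0.0, -0.932], [0.0, -1.0, -0.0]]
force: [-0.1, -0.4, -0.1]
grip_width: 0.0195
```

arm_command(
  increments=[
    [[0, 0, 0], [0, 0, -0.003], -1],
    [[0, 0, 0], [0, 0, -0.006], -1],
    [[0, 0, 0], [0, 0, -0.006], -1],
    [[0, 0, 0], [0, 0, -0.006], -1],
  ],
)

```text
time: 10.27
ee_pos: [0.552, 0.1281, 0.1333]
ee_rot: [[-0.932, -0.0, 0.361], [-0.361, -0.0, -0.932], [0.0, -1.0, -0.0]]
force: [0.3, -0.4, 0.5]
grip_width: 0.0194
```

arm_command(
  increments=[
    [[0, 0, 0], [0, 0, -0.003], -1],
    [[0, 0, 0], [0, 0, -0.006], -1],
    [[0, 0, 0], [0, 0, -0.006], -1],
    [[0, 0, 0], [0, 0, -0.006], -1],
  ],
)

```text
time: 10.6
ee_pos: [0.552, 0.1281, 0.1318]
ee_rot: [[-0.932, -0.0, 0.361], [-0.361, 0.0, -0.932], [0.0, -1.0, -0.0]]
force: [0.2, -0.7, -0.6]
grip_width: 0.0196
```

arm_command(
  increments=[
    [[0, 0, 0], [0, 0, -0.003], -1],
    [[0, 0, 0], [0, 0, -0.006], -1],
    [[0, 0, 0], [0, 0, -0.006], -1],
    [[0, 0, 0], [0, 0, -0.006], -1],
  ],
)

```text
time: 10.93
ee_pos: [0.552, 0.1281, 0.1303]
ee_rot: [[-0.932, -0.0, 0.361], [-0.361, -0.0, -0.932], [0.0, -1.0, 0.0]]
force: [-1.4, -0.5, -0.1]
grip_width: 0.0194
```

arm_command(
  increments=[
    [[0, 0, 0], [0, 0, -0.003], -1],
    [[0, 0, 0], [0, 0, -0.006], -1],
    [[0, 0, 0], [0, 0, -0.006], -1],
    [[0, 0, 0], [0, 0, -0.006], -1],
  ],
)

```text
time: 11.27
ee_pos: [0.552, 0.1281, 0.1288]
ee_rot: [[-0.932, -0.0, 0.361], [-0.361, -0.0, -0.932], [0.0, -1.0, -0.0]]
force: [-0.1, -0.8, 0.5]
grip_width: 0.0195
```

arm_command(
  increments=[
    [[0, 0, 0], [0, 0, -0.003], -1],
    [[0, 0, 0], [0, 0, -0.006], -1],
    [[0, 0, 0], [0, 0, -0.006], -1],
    [[0, 0, 0], [0, 0, -0.006], -1],
  ],
)

```text
time: 11.6
ee_pos: [0.552, 0.1281, 0.1273]
ee_rot: [[-0.932, -0.0, 0.361], [-0.361, -0.0, -0.932], [0.0, -1.0, -0.0]]
force: [-0.1, -0.2, 1.1]
grip_width: 0.0194
```

No stop by 44 mm, so this well looks clear. I'll carry on to the bottom.

arm_command(
  increments=[
    [[0, 0, 0], [0, 0, -0.006], -1],
    [[0, 0, 0], [0, 0, -0.012], -1],
    [[0, 0, 0], [0, 0, -0.018], -1],
    [[0, 0, 0], [0, 0, -0.024], -1],
    [[0, 0, 0], [0, 0, -0.03], -1],
    [[0, 0, 0], [0, 0, -0.034], -1],
    [[0, 0, 0], [0, 0, -0.034], -1],
    [[0, 0, 0], [0, 0, -0.034], -1],
  ],
)

```text
time: 12.27
ee_pos: [0.552, 0.1281, 0.1186]
ee_rot: [[-0.932, -0.0, 0.361], [-0.361, -0.0, -0.932], [0.0, -1.0, -0.0]]
force: [0.4, 0.1, -1.0]
grip_width: 0.0194
```

arm_command(
  increments=[
    [[0, 0, 0], [0, 0, -0.003], -1],
    [[0, 0, 0], [0, 0, -0.006], -1],
    [[0, 0, 0], [0, 0, -0.006], -1],
    [[0, 0, 0], [0, 0, -0.006], -1],
  ],
)

```text
time: 12.6
ee_pos: [0.552, 0.1281, 0.1174]
ee_rot: [[-0.932, -0.0, 0.361], [-0.361, -0.0, -0.932], [0.0, -1.0, -0.0]]
force: [0.2, -0.6, 0.4]
grip_width: 0.0193
```

arm_command(
  increments=[
    [[0, 0, 0], [0, 0, -0.003], -1],
    [[0, 0, 0], [0, 0, -0.006], -1],
    [[0, 0, 0], [0, 0, -0.006], -1],
    [[0, 0, 0], [0, 0, -0.006], -1],
  ],
)

```text
time: 12.93
ee_pos: [0.552, 0.1281, 0.1159]
ee_rot: [[-0.932, -0.0, 0.361], [-0.361, 0.0, -0.932], [0.0, -1.0, -0.0]]
force: [0.3, -0.1, -0.0]
grip_width: 0.0192
```

arm_command(
  increments=[
    [[0, 0, 0], [0, 0, -0.002], -1],
    [[0, 0, 0], [0, 0, -0.004], -1],
    [[0, 0, 0], [0, 0, -0.004], -1],
    [[0, 0, 0], [0, 0, -0.004], -1],
  ],
)

```text
time: 13.27
ee_pos: [0.5521, 0.1281, 0.1149]
ee_rot: [[-0.932, -0.0, 0.361], [-0.361, 0.0, -0.932], [-0.0, -1.0, -0.0]]
force: [0.1, -0.1, 1.9]
grip_width: 0.0194
```

Run:
```python
from h import *
s=manip.read_state();print(s['time'],s['ee_pos'],s['force'],s['grip_width'])
i,d=manip.grab_frame('scene');cv2.imwrite('pics/s5.png',cv2.resize(cv2.convertScaleAbs(i[130:290,280:440],alpha=2.2),None,fx=3.7,fy=3.7))
```

```text
13.2667 [0.5520567  0.12811463 0.11491388] [ 0.09716647 -0.14266566  1.87388979] 0.019357075436695417
```

View pics/s5.png

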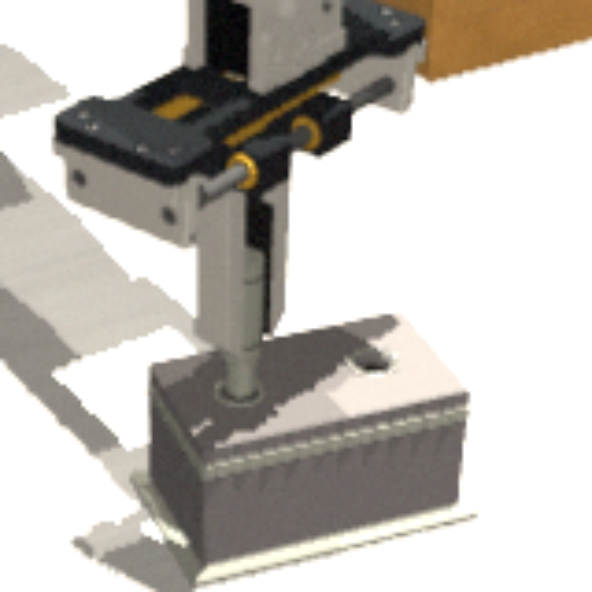

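The probe is deep in the -y well with its ring near the rim, and force is just starting to rise. I'll take it to a firm stop.

arm_command(
  increments=[
    [[0, 0, 0], [0, 0, -0.002], -1],
    [[0, 0, 0], [0, 0, -0.004], -1],
    [[0, 0, 0], [0, 0, -0.004], -1],
    [[0, 0, 0], [0, 0, -0.004], -1],
  ],
)

```text
time: 13.65
ee_pos: [0.5522, 0.1282, 0.1143]
ee_rot: [[-0.932, 0.0, 0.361], [-0.361, 0.0, -0.932], [-0.0, -1.0, 0.0]]
force: [-1.4, 0.4, 4.2]
grip_width: 0.0194
```

arm_command(
  increments=[
    [[0, 0, 0], [0, 0, -0.002], -1],
    [[0, 0, 0], [0, 0, -0.004], -1],
    [[0, 0, 0], [0, 0, -0.004], -1],
    [[0, 0, 0], [0, 0, -0.004], -1],
  ],
)

```text
time: 13.98
ee_pos: [0.5523, 0.1282, 0.1138]
ee_rot: [[-0.932, 0.001, 0.361], [-0.361, 0.0, -0.932], [-0.001, -1.0, 0.0]]
force: [-1.2, 0.1, 6.4]
grip_width: 0.0193
```

Firm stop at about 7.7 N and full depth, so the -y well is the clear one. I'll withdraw and go to the +y well.

arm_command(
  increments=[
    [[0, 0, 0], [0, 0, 0.03], -1],
    [[0, 0, 0], [0, 0, 0.08], -1],
    [[0, 0, 0], [0, 0, 0.14], -1],
    [[0, 0, 0], [0, 0, 0.2], -1],
    [[0, 0, 0], [0, 0, 0.26], -1],
    [[0, 0, 0], [0, 0, 0.32], -1],
    [[0, 0, 0], [0, 0, 0.32], -1],
    [[0, 0, 0], [0, 0, 0.32], -1],
  ],
)

```text
time: 14.65
ee_pos: [0.5524, 0.1283, 0.1939]
ee_rot: [[-0.932, 0.001, 0.361], [-0.361, 0.0, -0.932], [-0.001, -1.0, 0.0]]
force: [-0.3, 0.5, -2.0]
grip_width: 0.0193
```

arm_command(
  increments=[
    [[0, 0, 0], [0.012, 0.08, 0], -1],
    [[0, 0, 0], [0.024, 0.16, 0], -1],
    [[0, 0, 0], [0.036, 0.24, 0], -1],
    [[0, 0, 0], [0.042, 0.274, 0], -1],
    [[0, 0, 0], [0.042, 0.274, 0], -1],
    [[0, 0, 0], [0.042, 0.274, 0], -1],
    [[0, 0, 0], [0.042, 0.274, 0], -1],
    [[0, 0, 0], [0.042, 0.274, 0], -1],
  ],
)

```text
time: 15.32
ee_pos: [0.5623, 0.1956, 0.1926]
ee_rot: [[-0.933, -0.001, 0.36], [-0.36, -0.001, -0.933], [0.001, -1.0, 0.0]]
force: [0.5, 0.2, -1.4]
grip_width: 0.0193
```

Run:
```python
from h import *
s=manip.read_state();print(s['time'],s['ee_pos'],s['ee_rot'].round(4),s['force'],s['grip_width'])
i,d=manip.grab_frame('wrist');cv2.imwrite('pics/w6.png',cv2.resize(cv2.convertScaleAbs(i[170:330,220:420],alpha=2.2),None,fx=3.5,fy=3.5))
```

```text
15.3167 [0.56230942 0.19556705 0.19258548] [[-9.328e-01 -8.000e-04  3.605e-01]
 [-3.605e-01 -6.000e-04 -9.328e-01]
 [ 1.000e-03 -1.000e+00  3.000e-04]] [ 0.46147521  0.23733354 -1.4179342 ] 0.01933975283504162
```

View pics/w6.png

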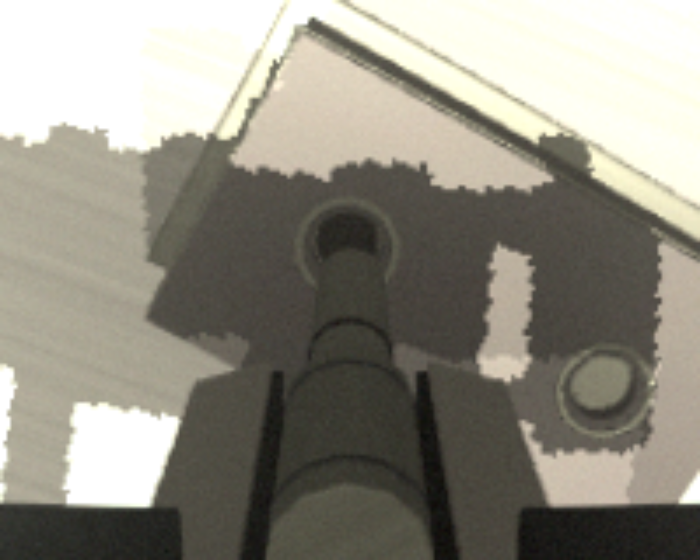

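The tip is over the +y well mouth at crop (347,245), about 0.5 mm off. The plug in the other well is visibly pushed down. I'll descend.

arm_command(
  increments=[
    [[0, 0, 0], [0, 0.002, -0.018], -1],
    [[0, 0, 0], [0, 0.002, -0.036], -1],
    [[0, 0, 0], [0, 0.002, -0.054], -1],
    [[0, 0, 0], [0, 0.002, -0.066], -1],
    [[0, 0, 0], [0, 0.002, -0.078], -1],
    [[0, 0, 0], [0, 0.002, -0.09], -1],
    [[0, 0, 0], [0, 0.002, -0.1], -1],
    [[0, 0, 0], [0, 0.002, -0.1], -1],
  ],
)

```text
time: 16.03
ee_pos: [0.5621, 0.197, 0.1671]
ee_rot: [[-0.932, -0.001, 0.361], [-0.361, -0.0, -0.932], [0.001, -1.0, -0.0]]
force: [-0.6, -0.1, -1.1]
grip_width: 0.0195
```

arm_command(
  increments=[
    [[0, 0, 0], [0, 0, -0.008], -1],
    [[0, 0, 0], [0, 0, -0.016], -1],
    [[0, 0, 0], [0, 0, -0.024], -1],
    [[0, 0, 0], [0, 0, -0.032], -1],
    [[0, 0, 0], [0, 0, -0.032], -1],
    [[0, 0, 0], [0, 0, -0.032], -1],
  ],
)

```text
time: 16.53
ee_pos: [0.5628, 0.1972, 0.16]
ee_rot: [[-0.932, 0.001, 0.361], [-0.361, 0.0, -0.932], [-0.001, -1.0, 0.0]]
force: [-0.2, 0.1, 0.0]
grip_width: 0.0194
```

arm_command(
  increments=[
    [[0, 0, 0], [0, 0, -0.008], -1],
    [[0, 0, 0], [0, 0, -0.016], -1],
    [[0, 0, 0], [0, 0, -0.024], -1],
    [[0, 0, 0], [0, 0, -0.032], -1],
    [[0, 0, 0], [0, 0, -0.04], -1],
    [[0, 0, 0], [0, 0, -0.048], -1],
    [[0, 0, 0], [0, 0, -0.056], -1],
    [[0, 0, 0], [0, 0, -0.06], -1],
  ],
)

```text
time: 17.2
ee_pos: [0.5628, 0.1972, 0.1447]
ee_rot: [[-0.932, 0.0, 0.361], [-0.361, 0.0, -0.932], [-0.0, -1.0, 0.0]]
force: [0.3, 0.2, 1.3]
grip_width: 0.0193
```

arm_command(
  increments=[
    [[0, 0, 0], [0, 0, -0.004], -1],
    [[0, 0, 0], [0, 0, -0.008], -1],
    [[0, 0, 0], [0, 0, -0.008], -1],
    [[0, 0, 0], [0, 0, -0.008], -1],
  ],
)

```text
time: 17.53
ee_pos: [0.5626, 0.1971, 0.1428]
ee_rot: [[-0.932, -0.0, 0.361], [-0.361, -0.0, -0.932], [0.0, -1.0, 0.0]]
force: [1.0, 0.1, 0.0]
grip_width: 0.0196
```

arm_command(
  increments=[
    [[0, 0, 0], [0, 0, -0.003], -1],
    [[0, 0, 0], [0, 0, -0.006], -1],
    [[0, 0, 0], [0, 0, -0.006], -1],
    [[0, 0, 0], [0, 0, -0.006], -1],
  ],
)

```text
time: 17.87
ee_pos: [0.5625, 0.1971, 0.1413]
ee_rot: [[-0.932, -0.0, 0.361], [-0.361, -0.0, -0.932], [0.0, -1.0, 0.0]]
force: [0.5, -0.3, 0.7]
grip_width: 0.0195
```

arm_command(
  increments=[
    [[0, 0, 0], [0, 0, -0.003], -1],
    [[0, 0, 0], [0, 0, -0.006], -1],
    [[0, 0, 0], [0, 0, -0.006], -1],
    [[0, 0, 0], [0, 0, -0.006], -1],
  ],
)

```text
time: 18.2
ee_pos: [0.5625, 0.1971, 0.1398]
ee_rot: [[-0.932, -0.0, 0.361], [-0.361, -0.0, -0.932], [0.0, -1.0, 0.0]]
force: [0.6, 1.1, 0.3]
grip_width: 0.0198
```

arm_command(
  increments=[
    [[0, 0, 0], [0, 0, -0.002], -1],
    [[0, 0, 0], [0, 0, -0.004], -1],
    [[0, 0, 0], [0, 0, -0.004], -1],
    [[0, 0, 0], [0, 0, -0.004], -1],
  ],
)

```text
time: 18.53
ee_pos: [0.5625, 0.1971, 0.1388]
ee_rot: [[-0.932, -0.0, 0.361], [-0.361, -0.0, -0.932], [0.0, -1.0, 0.0]]
force: [1.9, -0.3, 0.8]
grip_width: 0.0196
```

arm_command(
  increments=[
    [[0, 0, 0], [0, 0, -0.003], -1],
    [[0, 0, 0], [0, 0, -0.006], -1],
    [[0, 0, 0], [0, 0, -0.006], -1],
    [[0, 0, 0], [0, 0, -0.006], -1],
  ],
)

```text
time: 18.87
ee_pos: [0.5626, 0.1971, 0.1375]
ee_rot: [[-0.932, 0.0, 0.361], [-0.361, -0.0, -0.932], [-0.0, -1.0, 0.0]]
force: [0.4, 0.4, 2.0]
grip_width: 0.0196
```

arm_command(
  increments=[
    [[0, 0, 0], [0, 0, -0.002], -1],
    [[0, 0, 0], [0, 0, -0.004], -1],
    [[0, 0, 0], [0, 0, -0.004], -1],
    [[0, 0, 0], [0, 0, -0.004], -1],
  ],
)

```text
time: 19.2
ee_pos: [0.5627, 0.1972, 0.137]
ee_rot: [[-0.932, 0.0, 0.361], [-0.361, 0.0, -0.932], [-0.0, -1.0, 0.0]]
force: [-0.4, -0.1, 5.0]
grip_width: 0.0196
```

It is stopping short at about 34 mm, so this is the blocked well. A little more pressure, then hold.

arm_command(
  increments=[
    [[0, 0, 0], [0, 0, -0.002], -1],
    [[0, 0, 0], [0, 0, -0.004], -1],
    [[0, 0, 0], [0, 0, -0.004], -1],
    [[0, 0, 0], [0, 0, -0.004], -1],
    [[0, 0, 0], [0, 0, -0.004], -1],
  ],
)

```text
time: 19.62
ee_pos: [0.5628, 0.1972, 0.1365]
ee_rot: [[-0.932, 0.001, 0.361], [-0.361, 0.0, -0.932], [-0.001, -1.0, 0.0]]
force: [-1.1, -0.0, 6.9]
grip_width: 0.0197
```

arm_command(
  increments=[
    [[0, 0, 0], [0, 0, -0.002], -1],
    [[0, 0, 0], [0, 0, -0.002], -1],
    [[0, 0, 0], [0, 0, -0.002], -1],
    [[0, 0, 0], [0, 0, -0.002], -1],
  ],
)

```text
time: 19.95
ee_pos: [0.5629, 0.1972, 0.1363]
ee_rot: [[-0.932, 0.001, 0.361], [-0.361, 0.0, -0.932], [-0.001, -1.0, 0.0]]
force: [-1.8, -0.7, 8.9]
grip_width: 0.0196
```

About 10 N held. Back to the clear well.

arm_command(
  increments=[
    [[0, 0, 0], [0, 0, 0.03], -1],
    [[0, 0, 0], [0, 0, 0.08], -1],
    [[0, 0, 0], [0, 0, 0.13], -1],
    [[0, 0, 0], [0, 0, 0.19], -1],
    [[0, 0, 0], [0, 0, 0.23], -1],
    [[0, 0, 0], [0, 0, 0.23], -1],
    [[0, 0, 0], [0, 0, 0.23], -1],
  ],
)

```text
time: 20.53
ee_pos: [0.5627, 0.1973, 0.1934]
ee_rot: [[-0.932, 0.001, 0.362], [-0.362, 0.0, -0.932], [-0.001, -1.0, 0.0]]
force: [-0.4, -0.3, -0.3]
grip_width: 0.0192
```

arm_command(
  increments=[
    [[0, 0, 0], [-0.012, -0.08, 0], -1],
    [[0, 0, 0], [-0.024, -0.16, 0], -1],
    [[0, 0, 0], [-0.036, -0.24, 0], -1],
    [[0, 0, 0], [-0.042, -0.276, 0], -1],
    [[0, 0, 0], [-0.042, -0.276, 0], -1],
    [[0, 0, 0], [-0.042, -0.276, 0], -1],
    [[0, 0, 0], [-0.042, -0.276, 0], -1],
    [[0, 0, 0], [-0.042, -0.276, 0], -1],
  ],
)

```text
time: 21.2
ee_pos: [0.5521, 0.1291, 0.1923]
ee_rot: [[-0.932, -0.0, 0.362], [-0.362, 0.0, -0.932], [0.0, -1.0, -0.001]]
force: [-0.2, -0.5, -1.5]
grip_width: 0.0194
```

arm_command(
  increments=[
    [[0, 0, 0], [0, 0, 0], -1],
    [[0, 0, 0], [0, 0, 0], -1],
    [[0, 0, 0], [0, 0, 0], -1],
    [[0, 0, 0], [0, 0, 0], -1],
  ],
)

```text
time: 21.53
ee_pos: [0.5521, 0.1284, 0.1925]
ee_rot: [[-0.932, 0.0, 0.362], [-0.362, 0.0, -0.932], [-0.0, -1.0, -0.0]]
force: [0.3, 0.0, -0.3]
grip_width: 0.0196
```

Matches the earlier insertion pose. Descending in stages.

arm_command(
  increments=[
    [[0, 0, 0], [0, -0.001, -0.018], -1],
    [[0, 0, 0], [0, -0.001, -0.036], -1],
    [[0, 0, 0], [0, -0.001, -0.054], -1],
    [[0, 0, 0], [0, -0.001, -0.068], -1],
    [[0, 0, 0], [0, -0.001, -0.08], -1],
    [[0, 0, 0], [0, -0.001, -0.092], -1],
    [[0, 0, 0], [0, -0.001, -0.11], -1],
    [[0, 0, 0], [0, -0.001, -0.13], -1],
  ],
)

```text
time: 22.2
ee_pos: [0.5523, 0.1279, 0.1598]
ee_rot: [[-0.932, 0.001, 0.361], [-0.361, 0.0, -0.932], [-0.001, -1.0, 0.0]]
force: [-0.8, -1.3, -2.7]
grip_width: 0.0191
```

arm_command(
  increments=[
    [[0, 0, 0], [0, 0, -0.02], -1],
    [[0, 0, 0], [0, 0, -0.04], -1],
    [[0, 0, 0], [0, 0, -0.06], -1],
    [[0, 0, 0], [0, 0, -0.08], -1],
    [[0, 0, 0], [0, 0, -0.1], -1],
    [[0, 0, 0], [0, 0, -0.12], -1],
    [[0, 0, 0], [0, 0, -0.14], -1],
    [[0, 0, 0], [0, 0, -0.15], -1],
  ],
)

```text
time: 22.87
ee_pos: [0.5518, 0.1278, 0.1216]
ee_rot: [[-0.932, -0.001, 0.361], [-0.361, -0.0, -0.932], [0.001, -1.0, -0.0]]
force: [0.4, -0.6, -0.9]
grip_width: 0.0192
```

arm_command(
  increments=[
    [[0, 0, 0], [0, 0, -0.005], -1],
    [[0, 0, 0], [0, 0, -0.01], -1],
    [[0, 0, 0], [0, 0, -0.01], -1],
    [[0, 0, 0], [0, 0, -0.01], -1],
  ],
)

```text
time: 23.2
ee_pos: [0.5521, 0.1279, 0.1201]
ee_rot: [[-0.932, 0.0, 0.361], [-0.361, 0.0, -0.932], [-0.0, -1.0, 0.0]]
force: [-0.5, -0.3, -1.6]
grip_width: 0.0196
```

arm_command(
  increments=[
    [[0, 0, 0], [0, 0, -0.006], -1],
    [[0, 0, 0], [0, 0, -0.012], -1],
    [[0, 0, 0], [0, 0, -0.018], -1],
    [[0, 0, 0], [0, 0, -0.018], -1],
    [[0, 0, 0], [0, 0, -0.018], -1],
  ],
)

```text
time: 23.62
ee_pos: [0.5519, 0.1279, 0.1153]
ee_rot: [[-0.932, -0.0, 0.361], [-0.361, 0.0, -0.932], [0.0, -1.0, -0.0]]
force: [-0.8, -0.4, -1.4]
grip_width: 0.0194
```

arm_command(
  increments=[
    [[0, 0, 0], [0, 0, -0.003], -1],
    [[0, 0, 0], [0, 0, -0.006], -1],
    [[0, 0, 0], [0, 0, -0.006], -1],
    [[0, 0, 0], [0, 0, -0.006], -1],
  ],
)

```text
time: 23.95
ee_pos: [0.5523, 0.1279, 0.1145]
ee_rot: [[-0.932, 0.001, 0.361], [-0.361, 0.0, -0.932], [-0.001, -1.0, 0.0]]
force: [-1.5, 0.5, 2.5]
grip_width: 0.0192
```

arm_command(
  increments=[
    [[0, 0, 0], [0, 0, -0.003], -1],
    [[0, 0, 0], [0, 0, -0.006], -1],
    [[0, 0, 0], [0, 0, -0.006], -1],
    [[0, 0, 0], [0, 0, -0.006], -1],
    [[0, 0, 0], [0, 0, -0.006], -1],
  ],
)

```text
time: 24.37
ee_pos: [0.5525, 0.128, 0.1137]
ee_rot: [[-0.932, 0.001, 0.362], [-0.362, 0.0, -0.932], [-0.001, -1.0, 0.0]]
force: [-2.6, 0.2, 7.0]
grip_width: 0.0194
```

Firmly home. I'll ease the press slightly, open, check centring, then lift straight up.

arm_command(
  increments=[
    [[0, 0, 0], [0, 0, 0.004], -1],
    [[0, 0, 0], [0, 0, 0.004], -1],
    [[0, 0, 0], [0, 0, 0.004], 0.3],
    [[0, 0, 0], [0, 0, 0.004], 0.3],
    [[0, 0, 0], [0, 0, 0.004], 0.3],
    [[0, 0, 0], [0, 0, 0.004], 0.3],
    [[0, 0, 0], [0, 0, 0.004], 0.3],
    [[0, 0, 0], [0, 0, 0.004], 0.3],
  ],
)

```text
time: 25.03
ee_pos: [0.552, 0.1278, 0.1132]
ee_rot: [[-0.932, -0.0, 0.361], [-0.361, -0.0, -0.932], [0.0, -1.0, -0.0]]
force: [0.3, 0.4, -0.5]
grip_width: 0.0559
```

arm_command(
  increments=[
    [[0, 0, 0], [0, 0, 0], 0.3],
    [[0, 0, 0], [0, 0, 0.04], 0.3],
    [[0, 0, 0], [0, 0, 0.12], 0.3],
    [[0, 0, 0], [0, 0, 0.24], 0.3],
    [[0, 0, 0], [0, 0, 0.38], 0.3],
    [[0, 0, 0], [0, 0, 0.5], 0.3],
    [[0, 0, 0], [0, 0, 0.5], 0.3],
    [[0, 0, 0], [0, 0, 0.5], 0.3],
  ],
)

```text
time: 25.7
ee_pos: [0.5539, 0.128, 0.242]
ee_rot: [[-0.932, 0.007, 0.361], [-0.361, 0.001, -0.932], [-0.006, -1.0, 0.002]]
force: [-0.1, 0.7, -0.1]
grip_width: 0.0614
```

Run:
```python
from h import *
s=manip.read_state();print(s['time'],s['ee_pos'],s['force'],s['grip_width'])
i,d=manip.grab_frame('scene');cv2.imwrite('pics/s9.png',cv2.resize(cv2.convertScaleAbs(i[130:290,280:440],alpha=2.2),None,fx=3.7,fy=3.7))
s=manip.read_state();i,d=manip.grab_frame('wrist');P=wcloud(d,s['ee_pos'],s['ee_rot'])
m=(np.hypot(P[...,0]-.553,P[...,1]-.128)<.025)&(P[...,2]>.12)&(P[...,2]<.18);q=P[m];t=q[q[:,2]>np.percentile(q[:,2],70)-.004]
print(len(q),'top z',np.percentile(q[:,2],[50,90]),cv2.minAreaRect((t[:,:2]*1000).astype(np.float32)))
```

```text
25.7 [0.55388788 0.12804572 0.24204211] [-0.07130537  0.72027968 -0.1056117 ] 0.06144312571569383
721 top z [0.14810124 0.14919256] ((553.7874145507812, 128.23858642578125), (19.639192581176758, 18.679555892944336), 38.30522155761719)
```

View pics/s9.png

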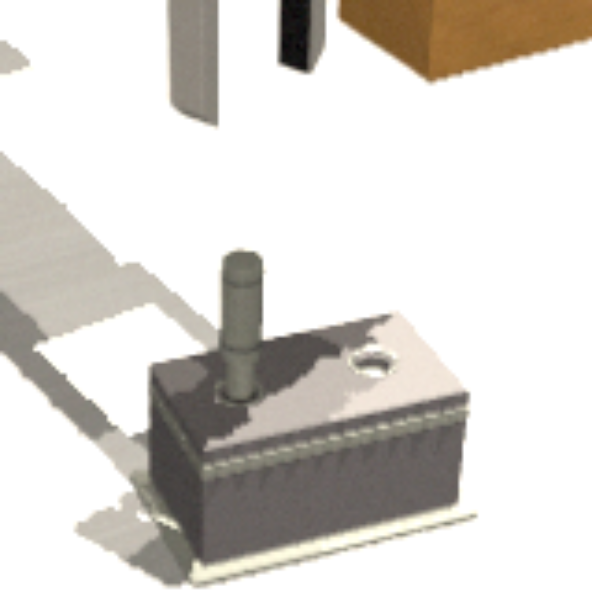

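The probe stands upright and released. Its top is at z = 0.148–0.149 m, where fully home would be 0.149 m, and it is centred on the well. I'll let the arm settle and hand in.

arm_command(
  increments=[
    [[0, 0, 0], [0, 0, 0], 0.3],
    [[0, 0, 0], [0, 0, 0], 0.3],
    [[0, 0, 0], [0, 0, 0], 0.3],
    [[0, 0, 0], [0, 0, 0], 0.3],
  ],
)

```text
time: 26.13
ee_pos: [0.5515, 0.1278, 0.2373]
ee_rot: [[-0.932, -0.002, 0.361], [-0.361, -0.0, -0.932], [0.002, -1.0, -0.001]]
force: [-0.0, 0.2, -0.6]
grip_width: 0.0607
```

```bash
python3 -c "
from plant import manip
print(manip.hand_in())"
```

```text
the job is handed in; nothing more can be done
None
```

I checked both wells with the small probe, left it standing fully home in the clear well, released it, and handed the job in at about 26 s.

- **Clear well (-y side):** the probe went to full depth, with a firm stop at about 8 N. I went back to it last and pressed to the stop again before letting go.
- **Blocked well (+y side):** the probe stopped short, at about 34 mm below the rim. I held it there at about 10 N, well under the 30 N limit.

**Last checks:**
- The handle top measured 0.148–0.149 m, where fully home would be 0.149 m, and it was centred on the well within about 1 mm.
- The probe looked upright in the scene view, and the gripper was open and well clear.
- Depth readings taken from the arm's pose came out 1–2 mm deeper than nominal, which is within the calibration error and the give of the rubber.
- The arm never went near the bowl, tape or bottle, but I did not measure their positions again at the end.

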